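# Seat and clamp the calibration stage on the tablet gauge

### The arm

A 6-joint arm with a two-finger parallel gripper is mounted at the origin on a cart in front of the work surface, level with it; the furniture and walls round the work are solid. World frame = base frame: x ahead of the robot, y to its left, z up, the work surface at z = 0. Lengths are in m, angles in rad, forces in N, time in s.
With the tool pointing down it reaches from about 0.25 to 0.725 m from the base axis. Payload 9.7 kg.
Tool frame: the origin (TCP) lies at the centre of the arm's flange, where the gripper is bolted on; the fingertips stand 173 mm ahead of it and the grasp point (between the pads) lies 155 mm ahead of it; z points along the fingers, y is the direction in which the jaws open and shut (so a half turn about z gives the same grasp; the last joint's range is limited). The gripper opens to 85 mm and grips with 20 to 120 N. Pads are 22 mm wide; open, the fingers measure 114 mm over their backs; the gripper's body (76 mm by 85 mm) begins 54 mm behind the grasp point. The pads swing forward as they close: fully open they stand 13 mm farther back than shut.
Start: joints at [-1.151, 0.087, 0.176, 1.66, 0, 1.571], TCP at [0.224, -0.502, 0.405] pointing down, gripper open.
Joint ranges: [-3.13, 3.13], [-0.85, 1.81], [-1.15, 1.24], [-2.2, 2.28], [-1.44, 1.52], [-3.14, 3.14]. Speed limits (rad/s): [2.22, 2.22, 2.57, 3.14, 3.14, 3.14].

### API

Orientations are given as [roll, pitch, yaw] about the fixed x, y, z axes, in that order (R = Rz(yaw) Ry(pitch) Rx(roll)).
In Python, from workcell import * gives the robot as it stands.
- The arm moves only by the tool servo_tool, never from a script. Its argument "motion" is a list of rows, each an object of numbers: "grip": the finger opening in m, from 0 to 0.0854; "dx", "dy", "dz": the shift along the tool's x, y, z in m; "spin": the turn about the tool's z in rad. A call has 1 to 10 rows; each row shifts and turns the pose as measured when the row begins, along the tool's axes as they then stand; what a row does not reach is not made up. A row lasts 1/8 s, in which the tool goes at most 62.5 mm and 10.7 degrees, less where a joint would pass 70% of its speed; a pose out of reach is approached as far as the arm can. A call with a gripper value outside its range is refused whole. The fingers move at their own pace and stop on an object; "squeeze" is the grip in N (left out, the last holds). Time passes only in rows, so rows that do not move let the fingers close. It gives the time, the measured TCP pose, the force and the opening at its end, in the units of the state.
- get_state(): the state, without advancing time (a new reading comes with each control period).
- grab_frame(name): name is "scene" or "top"; returns the picture (384x512x3 uint8, red, green, blue); there is no depth.
- calibration(name): a dict with "camera_matrix" (3x3 intrinsics, pixels), "R" (3x3) and "t" (3): a world point X has camera coordinates R X + t. Camera axes: x right, y down, z forward; pixel columns grow to the right and rows downward; lengths in m; the calibration is good to about 2 mm. A picture is of the moment at which its call begins. calibration takes no time and is no camera call.
- hand_in(): hands the job in, once; it reports no verdict.
Trained networks look in the newest picture that a camera, given by its name, has taken for a name from the list of things; names that differ only in an ending like _2 or _b are one class to them, and where a whole thing is asked for, a point or a joint stands for the part that bears it (a point fixed in the world has none). Each returns a list of dicts, best first, with "conf" (0 to 1); they miss things now and then, are a little off and sometimes report something else, mostly with a low value. They report only what shows in the picture. A call takes as long as a camera call.
- recognise(camera, label): "point" ([column, row] in pixels, amid what is visible of it).
- outline_of(camera, label): "mask" (384x512 bool, what is visible of it) and "point" ([column, row] in pixels, amid what is visible of it).
The state is a dict: "t": time; "joints": joint angles; "joint_vel": joint speeds; "joint_efforts": joint torques, N m; "eef_pos": TCP position; "ee_rot": TCP orientation; "contact_force": force on the tool from outside, world axes, zero at the start; "ft_torque": the same for the moment, N m; "opening": finger opening in m.
Only numpy, scipy, OpenCV 4.12 (cv2) and the standard library are available. Lean on these libraries where they do the work, as an engineer would, in place of code of your own. Each camera call takes 0.05 s, during which the arm holds its last target. There are 200 camera calls.

### The job

Put the aluminium calibration stage back on the tablet gauge: lower it gently over the black T-handle, with its pin between the two sensor heads, so that its three ball feet settle fully home in the cone, the groove and on the flat, and let it go. Then clamp it by turning the T-handle clockwise about a quarter turn to its stop, let go of it, and leave everything else on the bench where it is.

Things in the scene. Friction and masses are not known exactly. Their poses are not given: they have to be found in the camera images.
- stage: loose stage, about 0.36 kg: grey aluminium T-shaped plate on three 12 mm steel ball feet. Origin on the vertical axis of its slot, z = 0 at the underside of the balls; x along the stem towards the pin, z up. Plate z 16 to 28 mm; crossbar x -66 to -28, 86 mm wide in y. Centre of mass within 8 mm of the slot axis. Starts standing on the bench at the left, yaw 1.2 to 1.9 (pin to the left)
- stage_grip (a point): on the stage at x 0, y 0, z 22 mm: middle of the stem, the place to grip, across y (44 mm wide, both sides free from x -28 to +64). A through slot 40 mm (x) by 18 mm (y) is centred here. Axes as the stage. Between stage and gauge, behind x = 0.52 m, a white instrument stands up to 0.25 m high: carry in front of it or above it
- pin_top (a point): on the stage, top of the upright 8 mm steel master pin: x 95, y 0, z 58 mm of the stage. It stands on an arm 22 mm wide that ends at x 106 mm
- ball_cone (a point): centre of the ball foot under the stem, at x 46, y 0, z 6 mm of the stage; it belongs in the cone
- ball_groove (a point): centre of the ball foot at x -46, y +28, z 6 mm of the stage; it belongs in the groove
- ball_flat (a point): centre of the ball foot at x -46, y -28, z 6 mm of the stage; it belongs on the flat
- station: the tablet gauge, fixed at the right, turned up to 0.18 rad: slate-grey foot plate 210 x 112 mm, 10 mm high, with three polished slippery seats (rims up to 32 mm high) and two sensor heads. Origin on the bench on the clamp's vertical axis; x towards the heads, z up. Stage home: its axes and origin on the station's, 24 mm higher. Balls let go within about 4 mm of home slide in by themselves
- sensor_gap (a point): middle of the 50 mm gap between the two white sensor heads (each 28 mm wide in y, x 80 to 114 mm, 85 mm high), at x 95, y 0, z 82 mm of the station; the top of the stage's pin comes to stand here
- seat_cone (a point): where the centre of the cone's ball lies when home: x 46, y 0, z 30 mm of the station (round conical cup, 21 mm mouth, 45 degree walls)
- seat_groove (a point): where the centre of the groove's ball lies when home: x -46, y +28, z 30 mm of the station (V-groove, 21 mm wide, 45 degree walls, pointing at the cone)
- seat_flat (a point): where the centre of the flat's ball lies when home: x -46, y -28, z 30 mm of the station (flat disc, 24 mm across)
- clamp (a joint): angle of the black T-handle in the middle of the station, rad: 0 to 0.06 = open, handle along the station's x, so that the slot passes over it; grows as it is turned clockwise seen from above, to a stop at 1.4 = tight across the slot. Drawn down 1.5 mm per rad and presses on the seated stage from about 1.1 on (30 N when tight). Needs up to 0.2 N m; stays where left; blocked by a stage that is not home
- clamp_grip (a point): on the clamp axis at the height to pinch the T-handle: 69.6 mm above the bench when open. The handle is 30 mm long, 8 mm thick (9 mm at its brass foot), its underside 53.6 mm and its top 77.6 mm above the bench; the top of the seated stage is at 52 mm. x runs along the handle
- wipes: blue pack of wipes, 58 x 105 x 52 mm, at the back behind the stage
- tape_roll: roll of tan tape lying flat, 96 mm wide, 25 mm tall, near the front edge
- tweezers: steel tweezers lying flat, 122 mm long, 8 mm high
- timer: small white bench timer, 68 x 68 x 19 mm, at the left
- logbook: black notebook lying flat, 210 x 153 x 16 mm, at the right

How it is judged:
By the outcome, as a careful person would: the job done as asked, in the order asked, and still so for the second after the job is handed in, with the robot touching nothing.
It also fails if it takes over 64 s, if anything falls off the work surface, if the arm or the gripper's body presses on something with over 40 N, if the wrist force passes 120 N, or if a joint passes its speed limit or range.

## Working session

There is one attempt and no reset: what is moved stays moved. The work goes in short steps, Python scripts to look and compute and a tool call to move; the robot and the scene stay as the last step left them, time stands still between calls to the robot, and variables do not carry over. Pictures are saved under pics/ and viewed, about 8 in all and at most 12, crops included, and the job is handed in when it is done.

Besides the shell and the picture viewer there is one more tool, called after "Call:" in YAML: its name, and indented under it one key for each argument. servo_tool: Moves the arm, as the interface text tells. Its arguments: {"type":"object","properties":{"motion":{"type":"array"},"squeeze":{"type":"number"}},"required":["motion"]}

```bash
mkdir -p pics; ls; cat > h.py <<'E'
from workcell import *
import numpy as np, cv2
def save(cam,name):
    im=grab_frame(cam); cv2.imwrite(f'pics/{name}.png',cv2.cvtColor(im,cv2.COLOR_RGB2BGR)); return im
def ray(cam,px,z):
    c=calibration(cam);K,R,t=map(np.array,(c['camera_matrix'],c['R'],c['t']))
    d=R.T@np.linalg.inv(K)@np.array([px[0],px[1],1.]);o=-R.T@t
    return o+d*(z-o[2])/d[2]
def proj(cam,X):
    c=calibration(cam);K,R,t=map(np.array,(c['camera_matrix'],c['R'],c['t']))
    p=(R@np.atleast_2d(X).T).T+t.ravel(); q=p@K.T; return q[:,:2]/q[:,2:]
E
python3 - <<'E'
from h import *
a=save('scene','s0');b=save('top','t0')
cv2.imwrite('pics/both.png',cv2.cvtColor(np.vstack([a,b])[:,:,:],cv2.COLOR_RGB2BGR))
H={'stage_grip':.022,'pin_top':.058,'stage':.028,'sensor_gap':.082,'clamp_grip':.07,'seat_cone':.03,'seat_groove':.03,'seat_flat':.03,'ball_cone':.006}
for cam in('scene','top'):
    c=calibration(cam);print(cam,-np.array(c['R']).T@np.array(c['t']).ravel(),np.array(c['R'])[2])
    for n,z in H.items():
        for r in recognise(cam,n)[:2]: print(cam,n,round(r['conf'],2),np.round(r['point'],1),ray(cam,r['point'],z).round(4))
print(get_state())
E
```

```text
pics
scene [-0.07052344  1.08056008  0.75917886] [ 0.44944512 -0.76095081 -0.46792407]
scene stage_grip 0.82 [252.1 239.9] [0.4825 0.1769 0.022 ]
scene pin_top 0.93 [251.5 243.3] [0.4475 0.2378 0.058 ]
scene pin_top 0.66 [300.5 180. ] [ 0.5095 -0.2551  0.058 ]
scene stage 0.95 [251.9 241.2] [0.4747 0.191  0.028 ]
scene sensor_gap 0.87 [297.9 185.9] [ 0.4759 -0.1559  0.082 ]
scene clamp_grip 0.4 [299.6 182.4] [ 0.4932 -0.21    0.07  ]
scene seat_cone 0.94 [302.3 185.7] [ 0.5027 -0.2623  0.03  ]
scene seat_groove 0.78 [296.9 187.3] [ 0.5158 -0.2369  0.03  ]
scene seat_flat 0.88 [300.2 187.8] [ 0.502  -0.2399  0.03  ]
scene ball_cone 0.74 [256.  244.9] [0.4682 0.1753 0.006 ]
top [ 0.4546365  -0.00971536  1.34535363] [ 0.10805608 -0.00737003 -0.99411748]
top stage_grip 0.83 [199.8 232.4] [0.4557 0.1949 0.022 ]
top pin_top 0.56 [201.9 231.5] [0.459 0.182 0.058]
top stage 0.9 [202.6 233.6] [0.4515 0.1836 0.028 ]
top sensor_gap 0.73 [325.4 216.7] [ 0.5197 -0.255   0.082 ]
top sensor_gap 0.42 [201.3 231.1] [0.4603 0.1805 0.082 ]
top seat_cone 0.65 [321.2 215.5] [ 0.5265 -0.2496  0.03  ]
top 
[... 251 characters left out ...]
394.9 237.2] [ 0.4526 -0.5292  0.006 ]
{'t': 1.0, 'joints': array([-1.15099921e+00,  8.68545143e-02,  1.75909174e-01,  1.65981871e+00,
        4.91510544e-06,  1.57083409e+00]), 'joint_vel': array([0.0005858 , 0.00057075, 0.00200337, 0.00056683, 0.00075599,
       0.00040093]), 'joint_efforts': array([-2.99462754e-04, -5.20106006e+01,  4.64870846e+01,  1.64519974e-03,
       -4.57204442e-05,  2.16038796e-05]), 'eef_pos': array([ 0.22416013, -0.5022291 ,  0.4047139 ]), 'ee_rot': array([ 3.14156037e+00, -4.91632437e-06,  4.19759357e-01]), 'contact_force': array([ 0.14053578, -0.01401366,  0.17303387]), 'ft_torque': array([ 0.00084918,  0.01781516, -0.0400945 ]), 'opening': 0.08514625394978614}
```

```bash
python3 - <<'E'
import cv2,numpy as np
b=cv2.imread('pics/t0.png');s=cv2.imread('pics/s0.png')
f=lambda i,x,y,w,h,k:cv2.resize(i[y:y+h,x:x+w],None,fx=k,fy=k,interpolation=cv2.INTER_CUBIC)
cv2.imwrite('pics/c1.png',np.vstack([f(b,160,190,100,75,4)[:, :], f(s,210,200,100,75,4)]))
cv2.imwrite('pics/c2.png',np.hstack([f(b,280,180,80,80,5),f(s,260,140,80,80,5)]))
cv2.imwrite('pics/c3.png',np.hstack([f(b,160,190,80,80,5),f(s,210,200,80,80,5)]))
cv2.imwrite('pics/ts.png',np.hstack([b,s])[:, :].astype(np.uint8) if 0 else cv2.resize(np.vstack([b,s]),(400,600)))
E
```

```text
(no output)
```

View pics/t0.png

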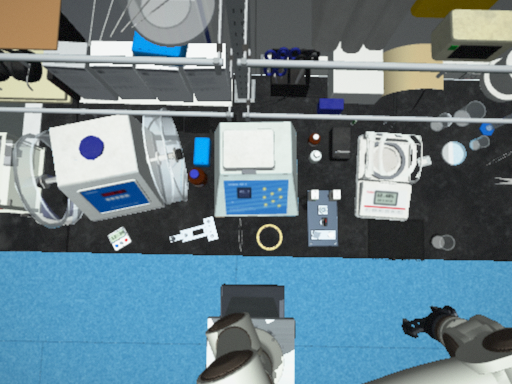

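View pics/c2.png

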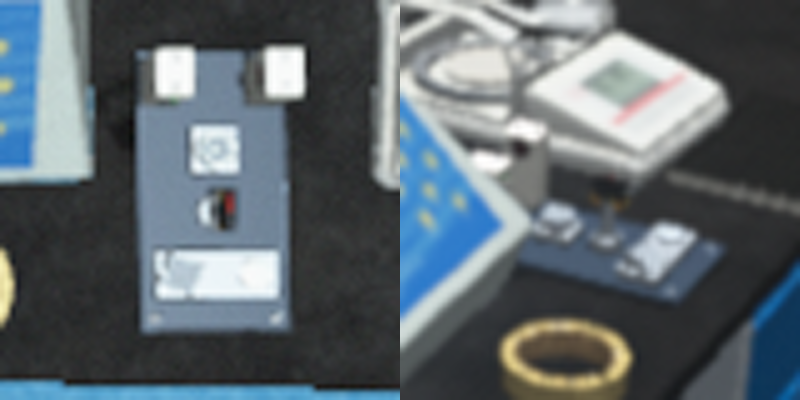

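View pics/c3.png

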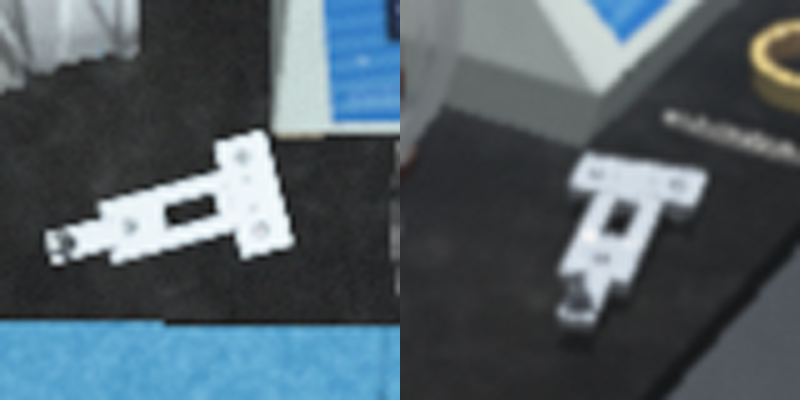

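```bash
cat > fit.py <<'E'
from h import *
from scipy.optimize import minimize
R=lambda x0,x1,y0,y1:[(x0,y0),(x1,y0),(x1,y1),(x0,y1)]
T=[(-66,-43),(-28,-43),(-28,-22),(64,-22),(64,-11),(106,-11),(106,11),(64,11),(64,22),(-28,22),(-28,43),(-66,43)]
S=4
def pts(cam,poly,z,p):
    P=np.array(poly,float)/1000;c,s=np.cos(p[2]),np.sin(p[2])
    return proj(cam,np.c_[p[0]+c*P[:,0]-s*P[:,1],p[1]+s*P[:,0]+c*P[:,1],np.full(len(P),z)])
def cover(px,win):
    x,y,w,h=win;m=np.zeros((h*S,w*S),np.float32)
    q=((px-[x,y]+.5)*S-.5)
    cv2.fillPoly(m,[np.round(q*256).astype(np.int32)],1.,shift=8)
    return m
def down(m,win): return cv2.resize(m,(win[2],win[3]),interpolation=cv2.INTER_AREA)
def stage_regs(cam,p,win,z0=0):
    top=cover(pts(cam,T,z0+.028,p),win);slot=cover(pts(cam,R(-20,20,-9,9),z0+.028,p),win)
    vol=np.maximum.reduce([cover(pts(cam,T,z0+z,p),win) for z in(.016,.020,.024)])
    top2=top*(1-slot);return [top2,np.clip(vol-top,0,1)]
def station_regs(cam,p,win):
    pl=cover(pts(cam,R(p[3],p[3]+210,-56+p[4],56+p[4]),.010,p),win)
    tops=np.zeros_like(pl);vol=tops.copy()
    for a,b in((25,53),(-53,-25)):
        tops=np.maximum(tops,cover(pts(cam,R(80,114,a,b),.085,p),win))
        for z in np.arange(.01,.085,.01): vol=np.maximum(vol,cover(pts(cam,R(80,114,a,b),z,p),win))
    vol=vol*(1-tops); return [pl*(1-tops)*(1-vol),tops,vol]
def fit(im,cam,fn,p0,win,scale,mask=None):
    x,y,w,h=win;g=cv2.cvtColor(im,cv2.COLOR_RGB2GRAY)[y:y+h,x:x+w].astype(float)
    p0=np.array(p0,float);sc=np.array(scale)
    def cost(d):
        A=np.stack([cv2.GaussianBlur(down(m,win),(0,0),.5).ravel() for m in fn(cam,p0+d*sc,win)]+[np.ones(w*h)],1)
        b=g.ravel()
        if mask is not None: A=A[mask.ravel()];b=b[mask.ravel()]
        k=np.linalg.lstsq(A,b,rcond=None)[0];return np.abs(A@k-b).mean()
    n=len(p0);best=None
    for k in range(2):
        s0=np.zeros(n) if best is None else best.x
        sim=np.vstack([s0]+[s0+np.eye(n)[i]*(1-.6*k) for i in range(n)])
        best=minimize(cost,s0,method='Nelder-Mead',options=dict(initial_simplex=sim,maxiter=500,xatol=.01,fatol=1e-3))
    return p0+best.x*sc,cost(np.zeros(n)),best.fun
E
python3 - <<'E'
from fit import *
rd=lambda n:cv2.cvtColor(cv2.imread(f'pics/{n}.png'),cv2.COLOR_BGR2RGB)
t,s=rd('t0'),rd('s0')
p0=list(ray('top',(198,232.2),.028)[:2])+[1.8];print(p0)
r=fit(t,'top',stage_regs,p0,(163,212,60,36),[.006,.006,.08]);print(r);ps=r[0]
print(fit(s,'scene',stage_regs,ps,(232,225,42,46),[.006,.006,.05]))
p0=list(ray('top',(323.6,222),.075)[:2])+[0.0,-90,0];print(p0)
r=fit(t,'top',station_regs,p0,(298,184,45,68),[.006,.006,.06,8,4]);print(r)
p=r[0]
o=cv2.resize(t[180:260,280:360],None,fx=5,fy=5,interpolation=cv2.INTER_CUBIC)
for poly,z in ((R(80,114,25,53),.085),(R(80,114,-53,-25),.085),(R(p[3],p[3]+210,-56+p[4],56+p[4]),.01),(R(-15,15,-4,4),.0776),(R(45,47,-1,1),.03),(R(-47,-45,27,29),.03),(R(-47,-45,-29,-27),.03)):
    cv2.polylines(o,[np.round((pts('top',poly,z,p)-[280,180]+.5)*5).astype(int)],True,(255,0,0))
o2=cv2.resize(t[200:260,160:240],None,fx=5,fy=5,interpolation=cv2.INTER_CUBIC)
for poly in (T,R(-20,20,-9,9)): cv2.polylines(o2,[np.round((pts('top',poly,.028,ps)-[160,200]+.5)*5).astype(int)],True,(255,0,0))
o2=np.vstack([o2,np.zeros((100,400,3),np.uint8)])
cv2.imwrite('pics/fit.png',cv2.cvtColor(np.hstack([o,o2]),cv2.COLOR_RGB2BGR))
E
```

```text
[np.float64(0.4562609608303227), np.float64(0.20055052049038402), 1.8]
(array([0.45813764, 0.201772  , 1.8518048 ]), np.float64(19.01843225702025), np.float64(12.293251243018036))
(array([0.46428587, 0.19762045, 1.85448799]), np.float64(23.22966099139835), np.float64(11.819558690208181))
[np.float64(0.5011515295759296), np.float64(-0.2499485223913267), 0.0, -90, 0]Traceback (most recent call last):
  File "<stdin>", line 8, in <module>
  File "fit.py", line 38, in fit
    best=minimize(cost,s0,method='Nelder-Mead',options=dict(initial_simplex=sim,maxiter=500,xatol=.01,fatol=1e-3))
    res = _minimize_neldermead(fun, x0, args, callback, bounds=bounds,
                               **options)
    fxr = func(xr)
    fx = function(np.copy(x), *(wrapper_args + args))
  File "fit.py", line 30, in cost
    A=np.stack([cv2.GaussianBlur(down(m,win),(0,0),.5).ravel() for m in fn(cam,p0+d*sc,win)]+[np.ones(w*h)],1)
                                                                        ~~^^^^^^^^^^^^^^^^^
  File "fit.py", line 24, in station_regs
    for z in np.arange(.01,.085,.01): vol=np.maximum(vol,cover(pts(cam,R(80,114,a,b),z,p),win))
                                                               ~~~^^^^^^^^^^^^^^^^^^^^^^^
  File "fit.py", line 8, in pts
    return proj(cam,np.c_[p[0]+c*P[:,0]-s*P[:,1],p[1]+s*P[:,0]+c*P[:,1],np.full(len(P),z)])
  File "h.py", line 10, in proj
    c=calibration(cam);K,R,t=map(np.array,(c['camera_matrix'],c['R'],c['t']))
ValueError: time passes only in moves, steps and waits
```

```bash
cat >> h.py <<'E'
import functools
calibration=functools.lru_cache(None)(calibration)
E
cat > f2.py <<'E'
from fit import *
rd=lambda n:cv2.cvtColor(cv2.imread(f'pics/{n}.png'),cv2.COLOR_BGR2RGB)
t,s=rd('t0'),rd('s0')
ps=np.array([.4581,.2018,1.852])
p0=[.5011,-.2499,0.0,-90,0]
r=fit(t,'top',station_regs,p0,(298,184,45,68),[.006,.006,.06,8,4]);print(r)
p=r[0]
o=cv2.resize(t[180:260,280:360],None,fx=5,fy=5,interpolation=cv2.INTER_CUBIC)
for poly,z in ((R(80,114,25,53),.085),(R(80,114,-53,-25),.085),(R(p[3],p[3]+210,-56+p[4],56+p[4]),.01),(R(-15,15,-4,4),.0776),(R(45,47,-1,1),.03),(R(-47,-45,27,29),.03),(R(-47,-45,-29,-27),.03)):
    cv2.polylines(o,[np.round((pts('top',poly,z,p)-[280,180]+.5)*5).astype(int)],True,(255,0,0))
def ov(im,cam,x,y):
    o2=cv2.resize(im[y:y+60,x:x+80],None,fx=5,fy=5,interpolation=cv2.INTER_CUBIC)
    for poly in (T,R(-20,20,-9,9)): cv2.polylines(o2,[np.round((pts(cam,poly,.028,ps)-[x,y]+.5)*5).astype(int)],True,(255,0,0))
    return o2
z=ov(t,'top',160,200);z2=ov(s,'scene',215,220)
o=np.vstack([o,np.zeros((200,400,3),np.uint8)])
cv2.imwrite('pics/fit.png',cv2.cvtColor(np.hstack([o,np.vstack([z,z2])]),cv2.COLOR_RGB2BGR))
E
python3 f2.py; python3 -c "
from workcell import *;print(get_state()['t'])"
```

```text
(array([ 5.03074359e-01, -2.56454592e-01,  2.13397199e-02, -8.67836128e+01,
       -3.81453918e-01]), np.float64(27.086004868333255), np.float64(19.52909714178846))
1.0
```

View pics/fit.png

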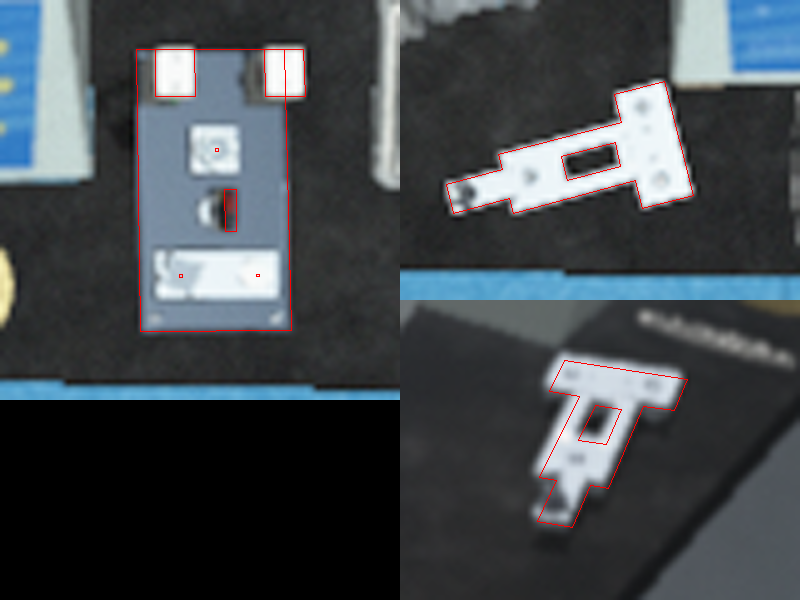

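Call:
servo_tool:
  motion:
    - {"dx": 0.036,"dy": -0.039}
    - {"dx": 0.036,"dy": -0.039}
    - {"dx": 0.036,"dy": -0.039}
    - {"dx": 0.036,"dy": -0.039}
    - {"dx": 0.036,"dy": -0.039}
    - {"dx": 0.036,"dy": -0.039}
    - {"dx": 0.036,"dy": -0.039}
    - {"dx": 0.036,"dy": -0.039}
    - {"dx": 0.036,"dy": -0.039}
    - {"dx": 0.036,"dy": -0.039}

```text
validation failed for argument at $.mo...
```

Call:
servo_tool:
  motion:
    - {"dx": 0.036,"dy": -0.039,"dz": 0.0,"spin": 0.0,"grip": 0.085}

```text
t: 1.12
eef_pos: [0.2409, -0.4531, 0.4034]
ee_rot: [-3.14, 0.0, 0.417]
contact_force: [0.8, 0.8, 1.0]
opening: 0.0848
```

All keys are wanted in each row.

Call:
servo_tool:
  motion:
    - {"dx": 0.036,"dy": -0.039,"dz": 0,"spin": 0,"grip": 0.085}
    - {"dx": 0.036,"dy": -0.039,"dz": 0,"spin": 0,"grip": 0.085}
    - {"dx": 0.036,"dy": -0.039,"dz": 0,"spin": 0,"grip": 0.085}
    - {"dx": 0.036,"dy": -0.039,"dz": 0,"spin": 0,"grip": 0.085}
    - {"dx": 0.036,"dy": -0.039,"dz": 0,"spin": 0,"grip": 0.085}
    - {"dx": 0.036,"dy": -0.039,"dz": 0,"spin": 0,"grip": 0.085}
    - {"dx": 0.036,"dy": -0.039,"dz": 0,"spin": 0,"grip": 0.085}
    - {"dx": 0.036,"dy": -0.039,"dz": 0,"spin": 0,"grip": 0.085}
    - {"dx": 0.036,"dy": -0.039,"dz": 0,"spin": 0,"grip": 0.085}

```text
t: 2.25
eef_pos: [0.397, 0.0128, 0.4048]
ee_rot: [3.139, -0.005, 0.412]
contact_force: [1.4, -0.5, -0.6]
opening: 0.0849
```

Call:
servo_tool:
  motion:
    - {"dx": 0.033,"dy": -0.037,"dz": 0,"spin": 0,"grip": 0.085}
    - {"dx": 0.033,"dy": -0.037,"dz": 0,"spin": 0,"grip": 0.085}
    - {"dx": 0.033,"dy": -0.037,"dz": 0,"spin": 0,"grip": 0.085}
    - {"dx": 0.033,"dy": -0.037,"dz": 0,"spin": 0,"grip": 0.085}
    - {"dx": 0,"dy": 0,"dz": 0.02,"spin": -0.18,"grip": 0.085}
    - {"dx": 0,"dy": 0,"dz": 0.02,"spin": -0.18,"grip": 0.085}
    - {"dx": 0,"dy": 0,"dz": 0.02,"spin": -0.18,"grip": 0.085}
    - {"dx": 0,"dy": 0,"dz": 0.02,"spin": -0.18,"grip": 0.085}
    - {"dx": 0,"dy": 0,"dz": 0.02,"spin": -0.18,"grip": 0.085}
    - {"dx": 0,"dy": 0,"dz": 0,"spin": -0.18,"grip": 0.085}

```text
t: 3.5
eef_pos: [0.4616, 0.21, 0.3016]
ee_rot: [3.136, -0.002, 1.54]
contact_force: [-0.1, -0.1, 1.0]
opening: 0.0849
```

Call:
servo_tool:
  motion:
    - {"dx": 0,"dy": 0,"dz": 0,"spin": -0.155,"grip": 0.085}
    - {"dx": 0,"dy": 0,"dz": 0,"spin": -0.155,"grip": 0.085}
    - {"dx": -0.01,"dy": -0.003,"dz": 0.04,"spin": 0,"grip": 0.085}

```text
t: 3.88
eef_pos: [0.4625, 0.2002, 0.2634]
ee_rot: [3.13, -0.001, 1.864]
contact_force: [0.0, 0.1, -0.9]
opening: 0.085
```

```bash
python3 - <<'E'
from fit import *
s=get_state();print(s['eef_pos'],s['ee_rot'])
a=save('scene','s1');b=save('top','t1')
o=[]
for im,cam,x,y in((b,'top',160,180),(a,'scene',200,185)):
    k=cv2.resize(im[y:y+90,x:x+80],None,fx=5,fy=5,interpolation=cv2.INTER_CUBIC)
    z=s['eef_pos'][2]-.173
    for j in (-.0425,.0425):
        w=s['ee_rot'][2];P=s['eef_pos']+j*np.array([np.sin(w),-np.cos(w),0]);P[2]=z+.013
        q=(proj(cam,P)[0]-[x,y]+.5)*5;cv2.circle(k,tuple(q.astype(int)),3,(255,0,0),-1)
    o.append(k)
cv2.imwrite('pics/v1.png',cv2.cvtColor(np.hstack(o),cv2.COLOR_RGB2BGR))
E
```

```text
[0.46252441 0.20019408 0.26336137] [ 3.13027151e+00 -9.54160194e-04  1.86430102e+00]
```

View pics/v1.png

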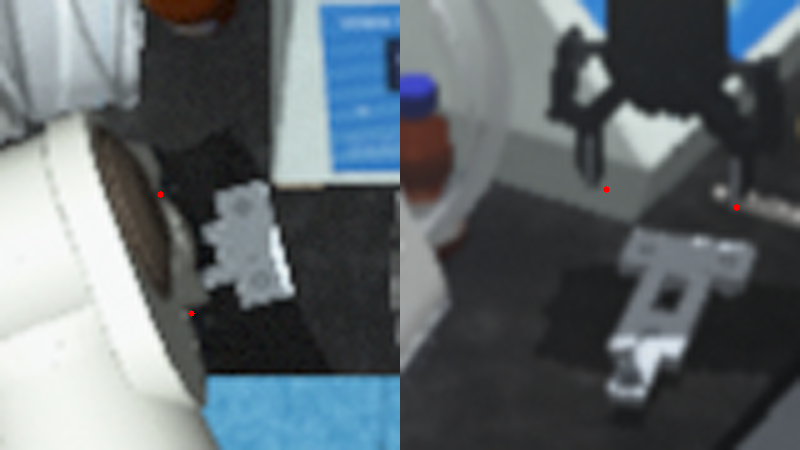

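Call:
servo_tool:
  motion:
    - {"dx": 0.002,"dy": -0.003,"dz": 0.025,"spin": 0.012,"grip": 0.085}
    - {"dx": 0,"dy": 0,"dz": 0.025,"spin": 0,"grip": 0.085}
    - {"dx": 0,"dy": 0,"dz": 0.02,"spin": 0,"grip": 0.085}
    - {"dx": 0,"dy": 0,"dz": 0.01,"spin": 0,"grip": 0.085}

```text
t: 4.47
eef_pos: [0.4583, 0.2009, 0.1809]
ee_rot: [3.137, -0.0, 1.846]
contact_force: [0.3, 0.1, 0.8]
opening: 0.0848
```

Call:
servo_tool:
  motion:
    - {"dx": 0,"dy": 0,"dz": 0.002,"spin": 0,"grip": 0.06}
    - {"dx": 0,"dy": 0,"dz": 0,"spin": 0,"grip": 0.05}
    - {"dx": 0,"dy": 0,"dz": 0,"spin": 0,"grip": 0.04}
    - {"dx": 0,"dy": 0,"dz": 0,"spin": 0,"grip": 0.04}
    - {"dx": 0,"dy": 0,"dz": 0,"spin": 0,"grip": 0.04}
    - {"dx": 0,"dy": 0,"dz": 0,"spin": 0,"grip": 0.04}
  squeeze: 40

```text
t: 5.22
eef_pos: [0.4588, 0.2013, 0.181]
ee_rot: [3.136, -0.001, 1.845]
contact_force: [0.4, 0.4, -2.0]
opening: 0.0433
```

Call:
servo_tool:
  motion:
    - {"dx": 0,"dy": 0,"dz": -0.01,"spin": 0,"grip": 0.04}
    - {"dx": 0,"dy": 0,"dz": -0.025,"spin": 0,"grip": 0.04}
    - {"dx": 0.005,"dy": -0.017,"dz": -0.03,"spin": 0,"grip": 0.04}
    - {"dx": 0.005,"dy": -0.017,"dz": -0.03,"spin": 0,"grip": 0.04}
    - {"dx": 0.005,"dy": -0.017,"dz": -0.02,"spin": 0,"grip": 0.04}
    - {"dx": 0.005,"dy": -0.017,"dz": 0,"spin": 0,"grip": 0.04}
    - {"dx": 0,"dy": 0,"dz": 0,"spin": 0,"grip": 0.04}

```text
t: 6.1
eef_pos: [0.385, 0.2015, 0.3032]
ee_rot: [3.134, -0.001, 1.845]
contact_force: [0.1, 0.2, -3.7]
opening: 0.0432
```

```bash
python3 - <<'E'
from fit import *
s=get_state();print(s['eef_pos'],s['ee_rot'],s['contact_force'],s['ft_torque'],s['opening'])
E
```

```text
[0.38503124 0.20154406 0.30317081] [ 3.13431051e+00 -1.25811480e-03  1.84493381e+00] [ 0.11982743  0.1651929  -3.68271396] [ 0.01450184 -0.03358556 -0.0702361 ] 0.043230290083948346
```

Call:
servo_tool:
  motion:
    - {"dx": 0,"dy": 0,"dz": 0,"spin": 0.16,"grip": 0.04}
    - {"dx": 0,"dy": 0,"dz": 0,"spin": 0.18,"grip": 0.04}
    - {"dx": 0,"dy": 0,"dz": 0,"spin": 0.18,"grip": 0.04}
    - {"dx": 0,"dy": 0,"dz": 0,"spin": 0.18,"grip": 0.04}
    - {"dx": 0,"dy": 0,"dz": 0,"spin": 0.18,"grip": 0.04}
    - {"dx": 0,"dy": 0,"dz": 0,"spin": 0.18,"grip": 0.04}
    - {"dx": 0,"dy": 0,"dz": 0,"spin": 0.18,"grip": 0.04}
    - {"dx": 0,"dy": 0,"dz": 0,"spin": 0.18,"grip": 0.04}
    - {"dx": 0,"dy": 0,"dz": 0,"spin": 0.18,"grip": 0.04}
    - {"dx": 0,"dy": 0,"dz": 0,"spin": 0.18,"grip": 0.04}

```text
t: 7.35
eef_pos: [0.4247, 0.0779, 0.3037]
ee_rot: [-3.054, 0.005, 0.16]
contact_force: [0.2, -0.3, -3.6]
opening: 0.0429
```

Call:
servo_tool:
  motion:
    - {"dx": -0.022,"dy": -0.003,"dz": 0,"spin": 0,"grip": 0.04}
    - {"dx": -0.022,"dy": -0.003,"dz": 0,"spin": 0,"grip": 0.04}
    - {"dx": 0,"dy": 0,"dz": 0,"spin": 0,"grip": 0.04}

```text
t: 7.72
eef_pos: [0.3822, 0.0687, 0.3045]
ee_rot: [-3.052, 0.005, 0.154]
contact_force: [1.0, 0.1, -4.2]
opening: 0.0433
```

```bash
python3 - <<'E'
from fit import *
s=get_state()
for k in('joints','joint_vel','eef_pos','ee_rot'):print(k,s[k].round(3))
E
```

```text
joints [ 0.152 -0.316 -0.384  1.508  0.09   3.14 ]
joint_vel [-0.01   0.029  0.025 -0.026 -0.002 -0.002]
eef_pos [0.382 0.069 0.304]
ee_rot [-3.052  0.005  0.154]
```

Call:
servo_tool:
  motion:
    - {"dx": 0,"dy": 0,"dz": 0,"spin": -0.15,"grip": 0.04}
    - {"dx": 0,"dy": 0,"dz": 0,"spin": -0.185,"grip": 0.04}
    - {"dx": 0,"dy": 0,"dz": 0,"spin": -0.185,"grip": 0.04}
    - {"dx": 0,"dy": 0,"dz": 0,"spin": -0.185,"grip": 0.04}
    - {"dx": 0,"dy": 0,"dz": 0,"spin": -0.185,"grip": 0.04}
    - {"dx": 0,"dy": 0,"dz": 0,"spin": -0.185,"grip": 0.04}
    - {"dx": 0,"dy": 0,"dz": 0,"spin": -0.185,"grip": 0.04}
    - {"dx": 0,"dy": 0,"dz": 0,"spin": -0.185,"grip": 0.04}
    - {"dx": 0,"dy": 0,"dz": 0,"spin": -0.185,"grip": 0.04}
    - {"dx": 0,"dy": 0,"dz": 0,"spin": -0.185,"grip": 0.04}

```text
t: 8.98
eef_pos: [0.3906, 0.0694, 0.3053]
ee_rot: [3.118, -0.084, 1.998]
contact_force: [-0.2, 0.2, -3.2]
opening: 0.0435
```

Call:
servo_tool:
  motion:
    - {"dx": 0,"dy": 0,"dz": 0,"spin": -0.185,"grip": 0.04}
    - {"dx": 0,"dy": 0,"dz": 0,"spin": -0.185,"grip": 0.04}
    - {"dx": 0,"dy": 0,"dz": 0,"spin": -0.185,"grip": 0.04}
    - {"dx": 0,"dy": 0,"dz": 0,"spin": -0.185,"grip": 0.04}
    - {"dx": 0,"dy": 0,"dz": 0,"spin": -0.185,"grip": 0.04}
    - {"dx": 0,"dy": 0,"dz": 0,"spin": -0.185,"grip": 0.04}
    - {"dx": 0,"dy": 0,"dz": 0,"spin": -0.185,"grip": 0.04}
    - {"dx": 0,"dy": 0,"dz": 0,"spin": -0.185,"grip": 0.04}
    - {"dx": 0,"dy": 0,"dz": 0,"spin": -0.185,"grip": 0.04}
    - {"dx": 0,"dy": 0,"dz": 0,"spin": -0.185,"grip": 0.04}

```text
t: 10.22
eef_pos: [0.3995, 0.0706, 0.3056]
ee_rot: [3.072, 0.05, -2.413]
contact_force: [-1.0, 1.3, -3.6]
opening: 0.0433
```

Call:
servo_tool:
  motion:
    - {"dx": 0,"dy": 0,"dz": 0,"spin": -0.185,"grip": 0.04}
    - {"dx": 0,"dy": 0,"dz": 0,"spin": -0.185,"grip": 0.04}
    - {"dx": 0,"dy": 0,"dz": 0,"spin": -0.185,"grip": 0.04}
    - {"dx": 0,"dy": 0,"dz": 0,"spin": -0.185,"grip": 0.04}
    - {"dx": 0,"dy": 0,"dz": 0,"spin": -0.185,"grip": 0.04}
    - {"dx": 0,"dy": 0,"dz": 0,"spin": -0.185,"grip": 0.04}
    - {"dx": 0,"dy": 0,"dz": 0,"spin": -0.185,"grip": 0.04}
    - {"dx": 0,"dy": 0,"dz": 0,"spin": -0.185,"grip": 0.04}
    - {"dx": 0,"dy": 0,"dz": 0,"spin": -0.185,"grip": 0.04}
    - {"dx": 0,"dy": 0,"dz": 0,"spin": -0.185,"grip": 0.04}

```text
t: 11.48
eef_pos: [0.4084, 0.0717, 0.3056]
ee_rot: [-3.073, 0.048, -0.534]
contact_force: [-0.3, 0.2, -3.9]
opening: 0.043
```

```bash
python3 - <<'E'
from fit import *
s=get_state()
for k in('joints','eef_pos','ee_rot','contact_force'):print(k,s[k].round(3))
E
```

```text
joints [ 0.151 -0.258 -0.337  1.485  0.084 -2.454]
eef_pos [0.408 0.072 0.306]
ee_rot [-3.073  0.048 -0.534]
contact_force [-0.302  0.157 -3.933]
```

Call:
servo_tool:
  motion:
    - {"dx": -0.043,"dy": 0.025,"dz": 0,"spin": 0,"grip": 0.04}
    - {"dx": 0,"dy": 0,"dz": 0,"spin": -0.185,"grip": 0.04}
    - {"dx": 0,"dy": 0,"dz": 0,"spin": -0.185,"grip": 0.04}
    - {"dx": 0,"dy": 0,"dz": 0,"spin": -0.185,"grip": 0.04}
    - {"dx": 0,"dy": 0,"dz": 0,"spin": -0.18,"grip": 0.04}
    - {"dx": 0,"dy": 0,"dz": 0,"spin": -0.18,"grip": 0.04}
    - {"dx": 0,"dy": 0,"dz": 0,"spin": -0.18,"grip": 0.04}
    - {"dx": 0,"dy": 0,"dz": 0,"spin": 0,"grip": 0.04}

```text
t: 12.48
eef_pos: [0.3227, 0.1715, 0.3072]
ee_rot: [-3.137, -0.034, 0.487]
contact_force: [-0.2, -0.8, -3.1]
opening: 0.043
```

```bash
cat > st.py <<'E'
from fit import *
s=get_state()
for k in('joints','eef_pos','ee_rot','contact_force'):print(k,s[k].round(4))
from scipy.spatial.transform import Rotation as Ro
print('axis',Ro.from_euler('xyz',s['ee_rot']).as_matrix()[:,2].round(4))
E
python3 st.py
```

```text
joints [ 0.4871 -0.3986 -0.4378  1.4974  0.0046 -3.1411]
eef_pos [0.3227 0.1715 0.3072]
ee_rot [-3.137  -0.0342  0.4866]
contact_force [-0.2429 -0.7536 -3.0862]
axis [ 0.028   0.02   -0.9994]
```

Call:
servo_tool:
  motion:
    - {"dx": 0,"dy": 0,"dz": 0,"spin": 0.185,"grip": 0.04}
    - {"dx": 0,"dy": 0,"dz": 0,"spin": 0.185,"grip": 0.04}
    - {"dx": 0,"dy": 0,"dz": 0,"spin": 0.185,"grip": 0.04}
    - {"dx": 0,"dy": 0,"dz": 0,"spin": 0.185,"grip": 0.04}
    - {"dx": 0,"dy": 0,"dz": 0,"spin": 0.185,"grip": 0.04}
    - {"dx": 0,"dy": 0,"dz": 0,"spin": 0.185,"grip": 0.04}
    - {"dx": 0,"dy": 0,"dz": 0,"spin": 0.185,"grip": 0.04}
    - {"dx": 0,"dy": 0,"dz": 0,"spin": 0.185,"grip": 0.04}
    - {"dx": 0,"dy": 0,"dz": 0,"spin": 0.1,"grip": 0.04}

```text
t: 13.6
eef_pos: [0.3303, 0.1704, 0.308]
ee_rot: [-3.106, 0.005, -1.124]
contact_force: [0.6, 0.5, -3.8]
opening: 0.0427
```

Call:
servo_tool:
  motion:
    - {"dx": 0.053,"dy": 0.017,"dz": 0,"spin": 0,"grip": 0.04}
    - {"dx": 0.053,"dy": 0.017,"dz": 0,"spin": 0,"grip": 0.04}
    - {"dx": 0.053,"dy": 0.017,"dz": 0,"spin": 0,"grip": 0.04}
    - {"dx": 0.053,"dy": 0.017,"dz": 0,"spin": 0,"grip": 0.04}
    - {"dx": 0.031,"dy": 0.039,"dz": 0,"spin": 0,"grip": 0.04}
    - {"dx": 0.031,"dy": 0.039,"dz": 0,"spin": 0,"grip": 0.04}
    - {"dx": 0.031,"dy": 0.039,"dz": 0,"spin": 0,"grip": 0.04}
    - {"dx": 0.031,"dy": 0.039,"dz": 0,"spin": 0,"grip": 0.04}
    - {"dx": 0.031,"dy": 0.039,"dz": 0,"spin": 0,"grip": 0.04}
    - {"dx": 0.02,"dy": 0.03,"dz": 0,"spin": 0,"grip": 0.04}

```text
t: 14.85
eef_pos: [0.2317, -0.3246, 0.2964]
ee_rot: [-3.1, -0.001, -1.134]
contact_force: [0.9, 0.3, -3.5]
opening: 0.0431
```

```bash
python3 st.py
```

```text
joints [-0.9623 -0.2976 -0.3852  1.4752  0.0407 -2.9699]
eef_pos [ 0.2317 -0.3246  0.2964]
ee_rot [-3.1001e+00 -9.0000e-04 -1.1338e+00]
contact_force [ 0.8698  0.2721 -3.531 ]
axis [ 0.038   0.0167 -0.9991]
```

Call:
servo_tool:
  motion:
    - {"dx": 0,"dy": 0,"dz": 0,"spin": -0.17,"grip": 0.04}
    - {"dx": 0,"dy": 0,"dz": 0,"spin": -0.17,"grip": 0.04}
    - {"dx": 0,"dy": 0,"dz": 0,"spin": 0,"grip": 0.04}

```text
t: 15.22
eef_pos: [0.2646, -0.2989, 0.2961]
ee_rot: [-3.134, -0.014, -0.85]
contact_force: [0.9, 0.4, -3.6]
opening: 0.043
```

```bash
python3 st.py
```

```text
joints [-0.8481 -0.3006 -0.3879  1.4694  0.0071 -3.1395]
eef_pos [ 0.2646 -0.2989  0.2961]
ee_rot [-3.1344 -0.014  -0.8501]
contact_force [ 0.8549  0.3796 -3.6013]
axis [ 0.0146 -0.0058 -0.9999]
```

Call:
servo_tool:
  motion:
    - {"dx": 0,"dy": 0,"dz": 0,"spin": 0.185,"grip": 0.04}
    - {"dx": 0,"dy": 0,"dz": 0,"spin": 0.185,"grip": 0.04}
    - {"dx": 0,"dy": 0,"dz": 0,"spin": 0.185,"grip": 0.04}
    - {"dx": 0,"dy": 0,"dz": 0,"spin": 0.185,"grip": 0.04}
    - {"dx": 0,"dy": 0,"dz": 0,"spin": 0.185,"grip": 0.04}
    - {"dx": 0,"dy": 0,"dz": 0,"spin": 0.185,"grip": 0.04}
    - {"dx": 0,"dy": 0,"dz": 0,"spin": 0.185,"grip": 0.04}
    - {"dx": 0,"dy": 0,"dz": 0,"spin": 0.185,"grip": 0.04}
    - {"dx": 0,"dy": 0,"dz": 0,"spin": 0.185,"grip": 0.04}
    - {"dx": 0,"dy": 0,"dz": 0,"spin": 0.185,"grip": 0.04}

```text
t: 16.48
eef_pos: [0.2615, -0.3091, 0.2961]
ee_rot: [-3.129, 0.01, -2.731]
contact_force: [-0.0, -0.1, -2.6]
opening: 0.0431
```

Call:
servo_tool:
  motion:
    - {"dx": 0,"dy": 0,"dz": 0,"spin": 0.185,"grip": 0.04}
    - {"dx": 0,"dy": 0,"dz": 0,"spin": 0.185,"grip": 0.04}
    - {"dx": 0,"dy": 0,"dz": 0,"spin": 0.185,"grip": 0.04}
    - {"dx": 0,"dy": 0,"dz": 0,"spin": 0.185,"grip": 0.04}
    - {"dx": 0,"dy": 0,"dz": 0,"spin": 0.185,"grip": 0.04}
    - {"dx": 0,"dy": 0,"dz": 0,"spin": 0.185,"grip": 0.04}
    - {"dx": 0,"dy": 0,"dz": 0,"spin": 0.185,"grip": 0.04}
    - {"dx": 0,"dy": 0,"dz": 0,"spin": 0.185,"grip": 0.04}
    - {"dx": 0,"dy": 0,"dz": 0,"spin": 0.185,"grip": 0.04}
    - {"dx": 0,"dy": 0,"dz": 0,"spin": 0.185,"grip": 0.04}

```text
t: 17.73
eef_pos: [0.2573, -0.32, 0.296]
ee_rot: [3.128, 0.01, 1.677]
contact_force: [-0.3, -0.3, -3.2]
opening: 0.043
```

Call:
servo_tool:
  motion:
    - {"dx": 0,"dy": 0,"dz": 0,"spin": 0.185,"grip": 0.04}
    - {"dx": 0,"dy": 0,"dz": 0,"spin": 0.185,"grip": 0.04}
    - {"dx": 0,"dy": 0,"dz": 0,"spin": 0.185,"grip": 0.04}
    - {"dx": 0,"dy": 0,"dz": 0,"spin": 0.185,"grip": 0.04}
    - {"dx": 0,"dy": 0,"dz": 0,"spin": 0.185,"grip": 0.04}
    - {"dx": 0,"dy": 0,"dz": 0,"spin": 0.185,"grip": 0.04}
    - {"dx": 0,"dy": 0,"dz": 0,"spin": 0.185,"grip": 0.04}
    - {"dx": 0,"dy": 0,"dz": 0,"spin": 0.185,"grip": 0.04}
    - {"dx": 0,"dy": 0,"dz": 0,"spin": 0.15,"grip": 0.04}
    - {"dx": 0,"dy": 0,"dz": 0,"spin": 0,"grip": 0.04}

```text
t: 18.98
eef_pos: [0.2528, -0.3307, 0.2957]
ee_rot: [3.131, -0.014, 0.018]
contact_force: [-0.0, 0.2, -3.6]
opening: 0.0432
```

```bash
python3 st.py
```

```text
joints [-0.9193 -0.2596 -0.3568  1.457   0.0048  2.204 ]
eef_pos [ 0.2528 -0.3307  0.2957]
ee_rot [ 3.1311 -0.0137  0.0184]
contact_force [-0.049  0.178 -3.61 ]
axis [ 0.0139 -0.0102 -0.9999]
```

Call:
servo_tool:
  motion:
    - {"dx": 0.05,"dy": -0.015,"dz": 0,"spin": 0,"grip": 0.04}
    - {"dx": 0.05,"dy": -0.015,"dz": 0,"spin": 0,"grip": 0.04}
    - {"dx": 0.05,"dy": -0.015,"dz": 0,"spin": 0,"grip": 0.04}
    - {"dx": 0.05,"dy": -0.015,"dz": 0,"spin": 0,"grip": 0.04}
    - {"dx": 0.03,"dy": -0.01,"dz": 0,"spin": 0,"grip": 0.04}
    - {"dx": 0.01,"dy": 0,"dz": 0,"spin": 0,"grip": 0.04}
    - {"dx": 0,"dy": 0,"dz": 0,"spin": 0,"grip": 0.04}

```text
t: 19.85
eef_pos: [0.4974, -0.2584, 0.297]
ee_rot: [3.129, -0.013, 0.033]
contact_force: [-0.6, 0.5, -3.8]
opening: 0.0434
```

```bash
python3 st.py; cat > ov.py <<'E'
import sys
from fit import *
from scipy.spatial.transform import Rotation as Ro
name,zo=sys.argv[1],float(sys.argv[2])
P=np.array([.5031,-.2565,.0213]);s=get_state()
Rm=Ro.from_euler('xyz',s['ee_rot']).as_matrix();g=s['eef_pos']+Rm@[0,0,zo]
St=Rm@np.diag([1,-1,-1])   # stage axes
def sp(cam,pts): # stage points mm -> px
    q=np.array(pts,float)/1000; return proj(cam,g+(q-[-.0007,0,.022])@St.T)
o=[]
for cam,x,y in(('top',285,175),('scene',255,130)):
    im=save(cam,f'{name}_{cam}')
    k=cv2.resize(im[y:y+90,x:x+66],None,fx=6,fy=6,interpolation=cv2.INTER_CUBIC)
    d=lambda q,c:cv2.polylines(k,[np.round((q-[x,y]+.5)*6).astype(int)],True,c)
    d(sp(cam,[(a,b,28) for a,b in T]),(255,0,0)); d(sp(cam,[(94,0,58),(96,0,58)]),(255,0,0))
    for r in (R(80,114,25,53),R(80,114,-53,-25)): d(pts(cam,r,.085,P),(0,255,0))
    o.append(k)
cv2.imwrite(f'pics/{name}.png',cv2.cvtColor(np.hstack(o),cv2.COLOR_RGB2BGR))
E
python3 ov.py v2 .159
```

```text
joints [-0.4782  0.0875 -0.0312  1.4347 -0.0046  2.6299]
eef_pos [ 0.4974 -0.2584  0.297 ]
ee_rot [ 3.1291 -0.0129  0.0335]
contact_force [-0.5514  0.4688 -3.7852]
axis [ 0.0133 -0.0121 -0.9998]
```

View pics/v2.png

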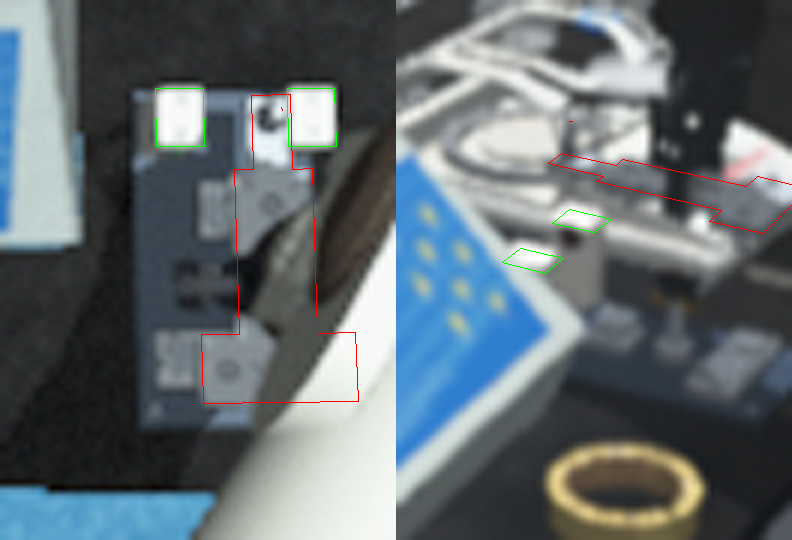

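Call:
servo_tool:
  motion:
    - {"dx": 0.002,"dy": -0.005,"dz": 0.02,"spin": 0.012,"grip": 0.04}
    - {"dx": 0,"dy": 0,"dz": 0.01,"spin": 0,"grip": 0.04}
    - {"dx": 0,"dy": 0,"dz": 0,"spin": 0,"grip": 0.04}

```text
t: 20.32
eef_pos: [0.4965, -0.2556, 0.2676]
ee_rot: [3.128, -0.014, 0.018]
contact_force: [0.4, 0.2, -2.9]
opening: 0.0428
```

```bash
python3 st.py
```

```text
joints [-0.4744  0.0871 -0.0884  1.3768 -0.0052  2.6494]
eef_pos [ 0.4965 -0.2556  0.2676]
ee_rot [ 3.1283 -0.0139  0.0178]
contact_force [ 0.3666  0.1924 -2.8851]
axis [ 0.0141 -0.0131 -0.9998]
```

Call:
servo_tool:
  motion:
    - {"dx": 0.003,"dy": -0.002,"dz": 0.005,"spin": 0,"grip": 0.04}
    - {"dx": 0.001,"dy": -0.001,"dz": 0.015,"spin": 0,"grip": 0.04}
    - {"dx": 0,"dy": 0,"dz": 0.015,"spin": 0,"grip": 0.04}
    - {"dx": 0,"dy": 0,"dz": 0,"spin": 0,"grip": 0.04}

```text
t: 20.82
eef_pos: [0.5009, -0.2533, 0.2311]
ee_rot: [3.128, -0.015, 0.018]
contact_force: [-0.0, -0.7, -3.3]
opening: 0.043
```

```bash
python3 st.py; python3 ov.py v3 .159
```

```text
joints [-0.4671  0.1056 -0.1394  1.3063 -0.0054  2.6567]
eef_pos [ 0.5009 -0.2533  0.2311]
ee_rot [ 3.1277 -0.0147  0.0178]
contact_force [-0.0184 -0.7469 -3.2635]
axis [ 0.015  -0.0137 -0.9998]
```

View pics/v3.png

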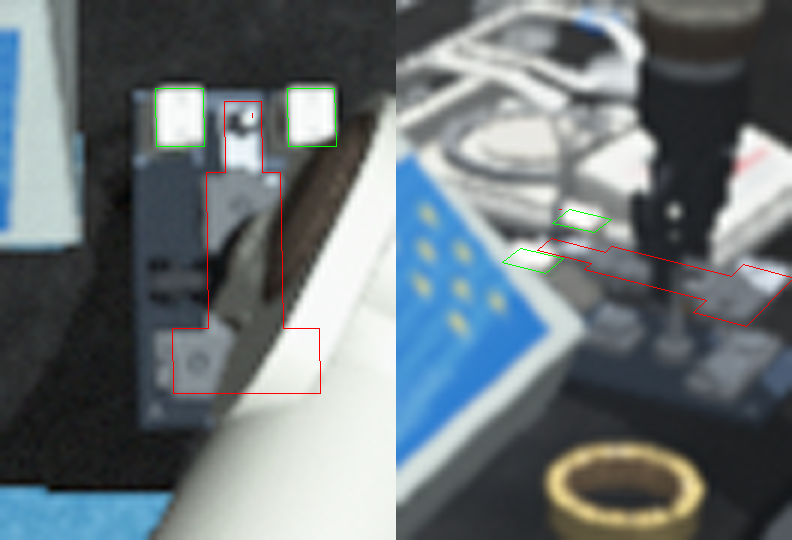

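```bash
python3 - <<'E'
import cv2,numpy as np
g=cv2.cvtColor(cv2.imread('pics/v3_top.png'),cv2.COLOR_BGR2GRAY)
print(np.arange(316,334));print(g[190:206,316:334])
print('crossbar left',g[228:240,308:322])
exec(open('ov.py').read().split('o=[]')[0].replace("sys.argv[1],float(sys.argv[2])","'x',.159"))
print(sp('top',[(64,11,28),(64,-11,28),(106,11,28),(106,-11,28),(-28,43,28),(-66,43,28)]).round(2))
E
```

```text
[316 317 318 319 320 321 322 323 324 325 326 327 328 329 330 331 332 333]
[[236 237 198 107 101 100 100 100  98  99  99  97  79  54  70  84 114 206]
 [244 248 225 137 127 128 127 126 127 126 126 125 105  69  90  97 131 224]
 [245 248 225 140 128 144 173 188 174 156 169 165 111  81  90  88 118 221]
 [248 248 221 115 101 144 178 172 152 156 208 202 115  86  97  78 103 219]
 [248 249 219  94  67 132 146  98  84 182 238 212 101  86  93  72  90 218]
 [249 248 218  91  67 129 134  81  71 160 215 172  83  84  93  68  86 217]
 [246 248 218  84  65 120 126  85  74  87 118 120  97  83  93  72  86 215]
 [239 241 217  83  66 101 171 191 140 115 174 184 124  79  95  82  98 215]
 [204 199 177  80  63  88 200 236 221 214 230 218 134  82  96  93  98 179]
 [133 134 116  72  66  89 200 241 240 240 238 216 140  87  93  99  99 117]
 [ 87 113 105  68  64  88 201 241 240 240 239 218 143  93  93  91  91  91]
 [ 68 102 107  67  65  80 196 242 240 240 240 225 163 114 111 108 100  88]
 [ 66  83  87  67  67  69 156 207 205 203 225 230 182 127 126 122 106  89]
 [ 65  65  65  67  68  71 111 141 141 139 174 188 1
[... 300 characters left out ...]
6 142]
 [ 61  68  77 104 108 115 122 117 119 120 120 140 155 150]
 [ 58  66  86 122 132 136 148 141 144 144 143 143 142 144]
 [ 57  67  84 121 124 127 145 140 141 141 139 140 140 141]
 [ 58  68  81 118 120 120 142 142 136 127 126 135 141 142]
 [ 57  67  76 106 120 124 134 141 126 115 109 120 140 138]
 [ 53  68  76  91 110 121 128 141 116 119 121 114 141 136]
 [ 58  68  77 106 131 123 128 141 122 119 122 128 140 126]
 [ 55  69  74 115 138 124 128 142 138 130 129 136 136 114]
 [ 55  68  71 115 131 117 128 140 141 141 142 140 132 109]
 [ 54  65  65  86 100 105 129 141 142 141 141 141 126  96]]
[[322.14 202.93]
 [328.34 202.95]
 [321.98 191.16]
 [328.16 191.17]
 [313.4  228.95]
 [313.52 239.8 ]]
```

Call:
servo_tool:
  motion:
    - {"dx": 0,"dy": 0.001,"dz": 0.007,"spin": 0.01,"grip": 0.04}
    - {"dx": 0,"dy": 0,"dz": 0.008,"spin": 0,"grip": 0.04}
    - {"dx": 0,"dy": 0,"dz": 0.004,"spin": 0,"grip": 0.04}
    - {"dx": 0,"dy": 0,"dz": 0,"spin": 0,"grip": 0.04}

```text
t: 21.42
eef_pos: [0.5018, -0.255, 0.2131]
ee_rot: [3.126, -0.018, 0.007]
contact_force: [0.2, 0.2, -3.6]
opening: 0.0428
```

```bash
python3 st.py
```

```text
joints [-0.4691  0.1156 -0.1638  1.2686 -0.0054  2.6656]
eef_pos [ 0.5018 -0.255   0.2131]
ee_rot [ 3.1264 -0.0178  0.0069]
contact_force [ 0.1853  0.1596 -3.572 ]
axis [ 0.0179 -0.0151 -0.9997]
```

Call:
servo_tool:
  motion:
    - {"dx": -0.0015,"dy": 0,"dz": 0.003,"spin": 0,"grip": 0.04}
    - {"dx": 0,"dy": 0,"dz": 0.002,"spin": 0,"grip": 0.04}
    - {"dx": 0,"dy": 0,"dz": 0,"spin": 0,"grip": 0.04}

```text
t: 21.8
eef_pos: [0.5004, -0.2552, 0.208]
ee_rot: [3.126, -0.018, 0.007]
contact_force: [0.1, 0.9, -4.3]
opening: 0.0431
```

Call:
servo_tool:
  motion:
    - {"dx": 0,"dy": 0,"dz": 0.0015,"spin": 0,"grip": 0.04}
    - {"dx": 0,"dy": 0,"dz": 0.0015,"spin": 0,"grip": 0.04}
    - {"dx": 0,"dy": 0,"dz": 0,"spin": 0,"grip": 0.04}

```text
t: 22.18
eef_pos: [0.5007, -0.2553, 0.2056]
ee_rot: [3.126, -0.019, 0.007]
contact_force: [0.0, 0.1, -0.7]
opening: 0.043
```

Call:
servo_tool:
  motion:
    - {"dx": 0,"dy": 0,"dz": 0,"spin": 0,"grip": 0.047}
    - {"dx": 0,"dy": 0,"dz": 0,"spin": 0,"grip": 0.052}
    - {"dx": 0,"dy": 0,"dz": 0,"spin": 0,"grip": 0.06}
    - {"dx": 0,"dy": 0,"dz": 0,"spin": 0,"grip": 0.065}
    - {"dx": 0,"dy": 0,"dz": -0.01,"spin": 0,"grip": 0.065}
    - {"dx": 0,"dy": 0,"dz": -0.03,"spin": 0,"grip": 0.065}
    - {"dx": 0,"dy": 0,"dz": -0.04,"spin": 0,"grip": 0.065}
    - {"dx": 0,"dy": 0,"dz": -0.04,"spin": 0,"grip": 0.065}
    - {"dx": 0,"dy": 0,"dz": -0.04,"spin": 0,"grip": 0.065}

```text
t: 23.3
eef_pos: [0.4967, -0.2523, 0.3708]
ee_rot: [3.127, -0.017, 0.007]
contact_force: [0.5, -0.8, 0.7]
opening: 0.0651
```

Call:
servo_tool:
  motion:
    - {"dx": -0.055,"dy": 0.02,"dz": 0,"spin": 0,"grip": 0.065}
    - {"dx": -0.055,"dy": 0.02,"dz": 0,"spin": 0,"grip": 0.065}
    - {"dx": -0.055,"dy": 0.02,"dz": 0,"spin": 0,"grip": 0.065}
    - {"dx": -0.04,"dy": 0.02,"dz": 0,"spin": 0,"grip": 0.065}
    - {"dx": 0,"dy": 0,"dz": 0,"spin": 0,"grip": 0.065}

```text
t: 23.92
eef_pos: [0.2873, -0.3352, 0.376]
ee_rot: [3.118, -0.027, 0.009]
contact_force: [-0.0, 0.2, -0.2]
opening: 0.065
```

```bash
python3 st.py; python3 - <<'E'
from fit import *
P=np.array([.5031,-.2565,.0213])
t=save('top','t4');s=save('scene','s4')
m=np.ones((60,45),bool)
for z in (.024,.0):
    print(z,fit(t,'top',lambda c,p,w:stage_regs(c,p,w,z),P,(305,188,36,56),[.004,.004,.04]))
o=[]
for cam,im,x,y in(('top',t,290,175),('scene',s,260,130)):
    k=cv2.resize(im[y:y+90,x:x+66],None,fx=6,fy=6,interpolation=cv2.INTER_CUBIC)
    d=lambda q,c:cv2.polylines(k,[np.round((q-[x,y]+.5)*6).astype(int)],True,c)
    if cam=='top':d(pts(cam,T,.052,P),(255,0,0));d(pts(cam,R(-20,20,-9,9),.052,P),(255,0,0));d(pts(cam,R(-15,15,-4,4),.0776,P),(0,255,0))
    o.append(k)
cv2.imwrite('pics/v4.png',cv2.cvtColor(np.hstack(o),cv2.COLOR_RGB2BGR))
E
```

```text
joints [-0.8636 -0.2013 -0.1549  1.5823  0.0054  2.2692]
eef_pos [ 0.2873 -0.3352  0.376 ]
ee_rot [ 3.1184 -0.0266  0.0091]
contact_force [-0.0372  0.2363 -0.2334]
axis [ 0.0268 -0.023  -0.9994]
0.024 (array([ 0.50288552, -0.25562926,  0.01227069]), np.float64(34.207745232809735), np.float64(33.711154558257384))
0.0 (array([ 0.50284485, -0.26168238,  0.01491817]), np.float64(41.46429190996255), np.float64(33.844640590828284))
```

View pics/v4.png

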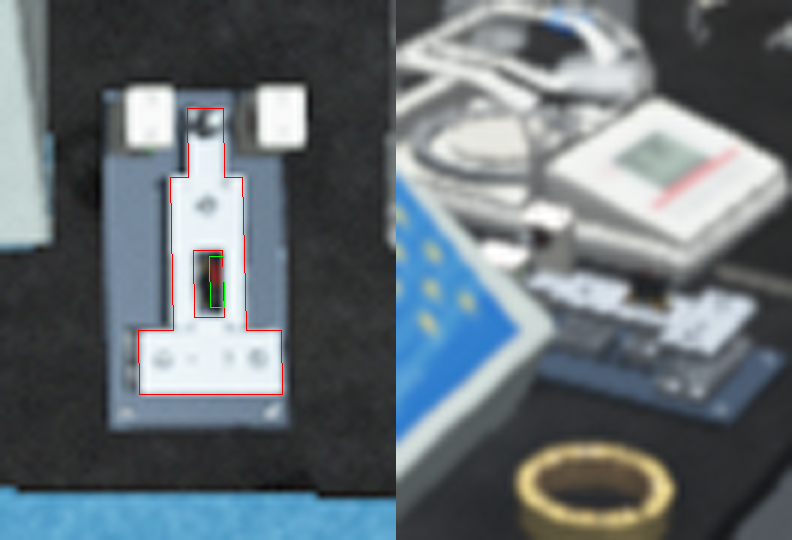

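Call:
servo_tool:
  motion:
    - {"dx": 0.05,"dy": -0.02,"dz": 0,"spin": 0,"grip": 0.04}
    - {"dx": 0.05,"dy": -0.02,"dz": 0,"spin": 0,"grip": 0.04}
    - {"dx": 0.05,"dy": -0.02,"dz": 0,"spin": 0,"grip": 0.04}
    - {"dx": 0.045,"dy": -0.016,"dz": 0.02,"spin": -0.01,"grip": 0.04}
    - {"dx": 0.008,"dy": -0.003,"dz": 0.03,"spin": 0,"grip": 0.04}
    - {"dx": 0,"dy": 0,"dz": 0.02,"spin": 0,"grip": 0.04}
    - {"dx": 0,"dy": 0,"dz": 0,"spin": 0,"grip": 0.04}

```text
t: 24.9
eef_pos: [0.507, -0.245, 0.3079]
ee_rot: [3.118, -0.028, 0.031]
contact_force: [0.2, 0.4, 0.4]
opening: 0.0404
```

```bash
python3 st.py
```

```text
joints [-0.4486  0.0813 -0.0172  1.4367 -0.0076  2.6617]
eef_pos [ 0.507  -0.245   0.3079]
ee_rot [ 3.1184 -0.0281  0.0314]
contact_force [0.1784 0.3607 0.3567]
axis [ 0.0288 -0.0222 -0.9993]
```

Call:
servo_tool:
  motion:
    - {"dx": -0.01,"dy": 0.007,"dz": 0.0,"spin": 0.01,"grip": 0.04}
    - {"dx": 0,"dy": 0,"dz": 0.025,"spin": 0,"grip": 0.03}
    - {"dx": 0,"dy": 0,"dz": 0.02,"spin": 0,"grip": 0.03}
    - {"dx": 0,"dy": 0,"dz": 0,"spin": 0,"grip": 0.03}

```text
t: 25.4
eef_pos: [0.498, -0.2542, 0.2669]
ee_rot: [3.116, -0.033, 0.02]
contact_force: [0.8, -0.8, 0.2]
opening: 0.03
```

```bash
python3 st.py
```

```text
joints [-0.4706  0.0751 -0.103   1.3512 -0.0071  2.6508]
eef_pos [ 0.498  -0.2542  0.2669]
ee_rot [ 3.1158 -0.0333  0.0204]
contact_force [ 0.787  -0.7936  0.1879]
axis [ 0.0338 -0.0251 -0.9991]
```

Call:
servo_tool:
  motion:
    - {"dx": 0,"dy": -0.002,"dz": 0.012,"spin": 0,"grip": 0.03}
    - {"dx": 0,"dy": 0,"dz": 0.012,"spin": 0,"grip": 0.03}
    - {"dx": 0,"dy": 0,"dz": 0.01,"spin": 0,"grip": 0.03}
    - {"dx": 0,"dy": 0,"dz": 0,"spin": 0,"grip": 0.03}
  squeeze: 25

```text
t: 25.9
eef_pos: [0.4992, -0.2537, 0.2335]
ee_rot: [3.114, -0.036, 0.02]
contact_force: [-0.5, 0.3, 0.5]
opening: 0.0299
```

```bash
python3 st.py
```

```text
joints [-0.4687  0.0861 -0.1561  1.2836 -0.0072  2.6536]
eef_pos [ 0.4992 -0.2537  0.2335]
ee_rot [ 3.1141 -0.0364  0.0196]
contact_force [-0.5418  0.253   0.5182]
axis [ 0.0369 -0.0268 -0.999 ]
```

Call:
servo_tool:
  motion:
    - {"dx": -0.001,"dy": -0.001,"dz": 0.002,"spin": 0,"grip": 0.02}
    - {"dx": 0,"dy": 0,"dz": 0,"spin": 0,"grip": 0.014}
    - {"dx": 0,"dy": 0,"dz": 0,"spin": 0,"grip": 0.008}
    - {"dx": 0,"dy": 0,"dz": 0,"spin": 0,"grip": 0.005}
    - {"dx": 0,"dy": 0,"dz": 0,"spin": 0,"grip": 0.003}

```text
t: 26.52
eef_pos: [0.4984, -0.2529, 0.232]
ee_rot: [3.113, -0.037, 0.019]
contact_force: [0.2, -0.3, -1.6]
opening: 0.0077
```

```bash
python3 st.py
```

```text
joints [-0.4681  0.0837 -0.1617  1.2795 -0.0076  2.6545]
eef_pos [ 0.4984 -0.2529  0.232 ]
ee_rot [ 3.1134 -0.037   0.0193]
contact_force [ 0.1564 -0.2767 -1.6436]
axis [ 0.0375 -0.0274 -0.9989]
```

Call:
servo_tool:
  motion:
    - {"dx": 0,"dy": 0,"dz": 0,"spin": 0,"grip": 0.02}
    - {"dx": 0,"dy": 0,"dz": 0,"spin": 0,"grip": 0.03}
    - {"dx": 0,"dy": 0,"dz": -0.02,"spin": 0,"grip": 0.03}
    - {"dx": 0,"dy": 0,"dz": -0.04,"spin": 0,"grip": 0.03}
    - {"dx": 0,"dy": 0,"dz": 0,"spin": -0.185,"grip": 0.03}
    - {"dx": 0,"dy": 0,"dz": 0,"spin": -0.185,"grip": 0.03}
    - {"dx": 0,"dy": 0,"dz": 0,"spin": -0.185,"grip": 0.03}
    - {"dx": 0,"dy": 0,"dz": 0,"spin": -0.185,"grip": 0.03}
    - {"dx": 0,"dy": 0,"dz": 0,"spin": -0.185,"grip": 0.03}

```text
t: 27.65
eef_pos: [0.4962, -0.2508, 0.2949]
ee_rot: [3.094, 0.0, 0.96]
contact_force: [-0.7, 0.7, 0.8]
opening: 0.0299
```

Call:
servo_tool:
  motion:
    - {"dx": 0,"dy": 0,"dz": 0,"spin": -0.185,"grip": 0.03}
    - {"dx": 0,"dy": 0,"dz": 0,"spin": -0.185,"grip": 0.03}
    - {"dx": 0,"dy": 0,"dz": 0,"spin": -0.185,"grip": 0.03}
    - {"dx": 0,"dy": 0,"dz": 0,"spin": -0.185,"grip": 0.03}
    - {"dx": 0,"dy": 0,"dz": 0,"spin": -0.185,"grip": 0.03}
    - {"dx": 0,"dy": 0,"dz": 0,"spin": -0.185,"grip": 0.03}
    - {"dx": 0,"dy": 0,"dz": 0,"spin": -0.185,"grip": 0.03}
    - {"dx": 0,"dy": 0,"dz": 0,"spin": -0.185,"grip": 0.03}
    - {"dx": 0,"dy": 0,"dz": 0,"spin": -0.185,"grip": 0.03}
    - {"dx": 0,"dy": 0,"dz": 0,"spin": -0.185,"grip": 0.03}

```text
t: 28.9
eef_pos: [0.4965, -0.2504, 0.296]
ee_rot: [-3.128, 0.047, 2.836]
contact_force: [-0.1, -0.2, -0.7]
opening: 0.0297
```

```bash
python3 st.py
```

```text
joints [-0.4659  0.0577 -0.0652  1.3991 -0.0061 -0.1599]
eef_pos [ 0.4965 -0.2504  0.296 ]
ee_rot [-3.1278  0.0472  2.8358]
contact_force [-0.0831 -0.1831 -0.7338]
axis [ 0.0408 -0.0274 -0.9988]
```

Call:
servo_tool:
  motion:
    - {"dx": 0,"dy": 0,"dz": 0,"spin": -0.165,"grip": 0.03}
    - {"dx": 0,"dy": 0,"dz": 0,"spin": -0.15,"grip": 0.03}
    - {"dx": 0.001,"dy": -0.001,"dz": 0.015,"spin": 0,"grip": 0.03}
    - {"dx": 0,"dy": 0,"dz": 0.015,"spin": 0,"grip": 0.03}
    - {"dx": 0,"dy": 0,"dz": 0,"spin": 0,"grip": 0.03}

```text
t: 29.52
eef_pos: [0.4966, -0.2521, 0.2634]
ee_rot: [-3.114, 0.04, -3.127]
contact_force: [0.2, 0.4, 0.7]
opening: 0.03
```

```bash
python3 st.py
```

```text
joints [-0.4686  0.0668 -0.1187  1.3373 -0.0058 -0.483 ]
eef_pos [ 0.4966 -0.2521  0.2634]
ee_rot [-3.1141  0.0398 -3.1269]
contact_force [0.1711 0.3598 0.656 ]
axis [ 0.0402 -0.0269 -0.9988]
```

Call:
servo_tool:
  motion:
    - {"dx": 0,"dy": 0,"dz": 0.013,"spin": 0,"grip": 0.03}
    - {"dx": 0,"dy": 0,"dz": 0.013,"spin": 0,"grip": 0.03}
    - {"dx": 0,"dy": 0,"dz": 0.004,"spin": 0,"grip": 0.02}
    - {"dx": 0,"dy": 0,"dz": 0,"spin": 0,"grip": 0.01}
    - {"dx": 0,"dy": 0,"dz": 0,"spin": 0,"grip": 0.004}
    - {"dx": 0,"dy": 0,"dz": 0,"spin": 0,"grip": 0.003}

```text
t: 30.28
eef_pos: [0.4978, -0.253, 0.231]
ee_rot: [-3.114, 0.039, -3.129]
contact_force: [-0.2, -0.9, -4.2]
opening: 0.0078
```

```bash
python3 st.py
```

```text
joints [-0.4691  0.082  -0.1654  1.2759 -0.006  -0.4809]
eef_pos [ 0.4978 -0.253   0.231 ]
ee_rot [-3.1144  0.0393 -3.1294]
contact_force [-0.2027 -0.86   -4.1665]
axis [ 0.0396 -0.0268 -0.9989]
```

Call:
servo_tool:
  motion:
    - {"dx": 0,"dy": 0,"dz": 0,"spin": 0,"grip": 0.003}
    - {"dx": 0,"dy": 0,"dz": 0,"spin": 0.1,"grip": 0.003}
    - {"dx": 0,"dy": 0,"dz": 0,"spin": 0.1,"grip": 0.003}
    - {"dx": 0,"dy": 0,"dz": 0,"spin": 0.1,"grip": 0.003}
    - {"dx": 0,"dy": 0,"dz": 0.0005,"spin": 0.1,"grip": 0.003}
  squeeze: 50

```text
t: 30.9
eef_pos: [0.4978, -0.253, 0.2304]
ee_rot: [-3.133, 0.047, 2.742]
contact_force: [-0.3, -0.2, 1.3]
opening: 0.0069
```

```bash
python3 st.py
```

```text
joints [-0.4691  0.0825 -0.1661  1.275  -0.0057 -0.0694]
eef_pos [ 0.4978 -0.253   0.2304]
ee_rot [-3.1326  0.0467  2.7419]
contact_force [-0.2857 -0.242   1.3021]
axis [ 0.0395 -0.0264 -0.9989]
```

Call:
servo_tool:
  motion:
    - {"dx": 0,"dy": 0,"dz": 0.0003,"spin": 0.1,"grip": 0.003}
    - {"dx": 0,"dy": 0,"dz": 0.0003,"spin": 0.1,"grip": 0.003}
    - {"dx": 0,"dy": 0,"dz": 0.0003,"spin": 0.1,"grip": 0.003}
    - {"dx": 0,"dy": 0,"dz": 0.0003,"spin": 0.1,"grip": 0.003}
    - {"dx": 0,"dy": 0,"dz": 0.0003,"spin": 0.1,"grip": 0.003}
    - {"dx": 0,"dy": 0,"dz": 0.0002,"spin": 0.1,"grip": 0.003}
    - {"dx": 0,"dy": 0,"dz": 0.0002,"spin": 0.1,"grip": 0.003}

```text
t: 31.78
eef_pos: [0.4978, -0.2528, 0.2294]
ee_rot: [3.118, 0.042, 2.019]
contact_force: [0.9, 0.1, -2.2]
opening: 0.0066
```

```bash
python3 st.py; python3 -c "
from workcell import *;print(get_state()['ft_torque'])"
```

```text
joints [-0.4686  0.0826 -0.168   1.2729 -0.007   0.6536]
eef_pos [ 0.4978 -0.2528  0.2294]
ee_rot [3.1184 0.0417 2.0188]
contact_force [ 0.9248  0.1478 -2.194 ]
axis [ 0.039  -0.0276 -0.9989]
[-0.14219928  0.25249333  0.0666779 ]
```

Call:
servo_tool:
  motion:
    - {"dx": 0,"dy": 0,"dz": 0.0002,"spin": 0.08,"grip": 0.003}
    - {"dx": 0,"dy": 0,"dz": 0.0002,"spin": 0.08,"grip": 0.003}
    - {"dx": 0,"dy": 0,"dz": 0,"spin": 0.06,"grip": 0.003}
    - {"dx": 0,"dy": 0,"dz": 0,"spin": 0.05,"grip": 0.003}

```text
t: 32.28
eef_pos: [0.4979, -0.2526, 0.2291]
ee_rot: [3.109, 0.035, 1.74]
contact_force: [1.9, -0.1, -1.9]
opening: 0.0071
```

```bash
python3 st.py; python3 -c "
from workcell import *;print(get_state()['ft_torque'])"
```

```text
joints [-0.4679  0.0828 -0.1683  1.2726 -0.0082  0.9329]
eef_pos [ 0.4979 -0.2526  0.2291]
ee_rot [3.1086 0.0346 1.7401]
contact_force [ 1.8607 -0.096  -1.8842]
axis [ 0.0383 -0.0285 -0.9989]
[-0.20461958  0.29599776  0.37160857]
```

Call:
servo_tool:
  motion:
    - {"dx": 0,"dy": 0,"dz": 0,"spin": 0.04,"grip": 0.003}
    - {"dx": 0,"dy": 0,"dz": 0,"spin": 0.03,"grip": 0.003}

```text
t: 32.52
eef_pos: [0.498, -0.2524, 0.2291]
ee_rot: [3.107, 0.033, 1.67]
contact_force: [0.2, -0.4, -2.4]
opening: 0.007
```

```bash
python3 st.py; python3 -c "
from workcell import *;print(get_state()['ft_torque'])"
```

```text
joints [-0.4673  0.0828 -0.1682  1.2727 -0.0088  1.0036]
eef_pos [ 0.498  -0.2524  0.2291]
ee_rot [3.1066 0.0327 1.6699]
contact_force [ 0.1846 -0.4149 -2.446 ]
axis [ 0.038  -0.0291 -0.9989]
[-0.26443426  0.35796776  1.16126235]
```

Call:
servo_tool:
  motion:
    - {"dx": 0,"dy": 0,"dz": 0,"spin": 0,"grip": 0.012}
    - {"dx": 0,"dy": 0,"dz": 0,"spin": 0,"grip": 0.025}
    - {"dx": 0,"dy": 0,"dz": 0,"spin": 0,"grip": 0.03}
    - {"dx": 0,"dy": 0,"dz": -0.02,"spin": 0,"grip": 0.03}
    - {"dx": 0,"dy": 0,"dz": -0.05,"spin": 0,"grip": 0.03}
    - {"dx": 0,"dy": 0,"dz": -0.05,"spin": 0,"grip": 0.03}
    - {"dx": 0,"dy": -0.04,"dz": -0.03,"spin": 0,"grip": 0.03}
    - {"dx": 0,"dy": -0.055,"dz": 0,"spin": 0,"grip": 0.03}
    - {"dx": 0,"dy": -0.055,"dz": 0,"spin": 0,"grip": 0.03}
    - {"dx": 0,"dy": -0.055,"dz": 0,"spin": 0,"grip": 0.03}

```text
t: 33.78
eef_pos: [0.2851, -0.2683, 0.3773]
ee_rot: [3.105, 0.035, 1.674]
contact_force: [0.2, -0.8, -0.3]
opening: 0.0302
```

Call:
servo_tool:
  motion:
    - {"dx": -0.04,"dy": -0.01,"dz": 0,"spin": 0,"grip": 0.03}
    - {"dx": -0.04,"dy": 0,"dz": 0,"spin": 0,"grip": 0.03}
    - {"dx": 0,"dy": 0,"dz": 0,"spin": 0,"grip": 0.03}

```text
t: 34.15
eef_pos: [0.2789, -0.3499, 0.3823]
ee_rot: [3.101, 0.039, 1.671]
contact_force: [-0.2, 1.1, 0.3]
opening: 0.0296
```

```bash
python3 st.py; python3 - <<'E'
from fit import *
P=np.array([.5031,-.2565,.0213])
t=save('top','t5');s=save('scene','s5')
print(fit(t,'top',lambda c,p,w:stage_regs(c,p,w,.024),P,(305,188,36,56),[.004,.004,.04]))
o=[]
for cam,im,x,y in(('top',t,290,175),('scene',s,260,130)):
    k=cv2.resize(im[y:y+90,x:x+66],None,fx=6,fy=6,interpolation=cv2.INTER_CUBIC)
    d=lambda q,c:cv2.polylines(k,[np.round((q-[x,y]+.5)*6).astype(int)],True,c)
    d(pts(cam,T,.052,P),(255,0,0))
    d(pts(cam,R(-15,15,-4,4),.0755,P-[0,0,1.4]),(0,255,0))
    o.append(k)
cv2.imwrite('pics/v5.png',cv2.cvtColor(np.hstack(o),cv2.COLOR_RGB2BGR))
d=cv2.absdiff(cv2.imread('pics/t0.png'),t[:,:,::-1].copy()).max(2)
n,l,st,c=cv2.connectedComponentsWithStats((d>50).astype(np.uint8))
print([tuple(map(int,r)) for r in st[1:] if r[4]>8 and r[1]<255])
E
```

```text
joints [-0.9011 -0.1976 -0.1401  1.5733  0.0128  0.5692]
eef_pos [ 0.2789 -0.3499  0.3823]
ee_rot [3.1012 0.0393 1.6708]
contact_force [-0.2236  1.1206  0.2747]
axis [ 0.0441 -0.0351 -0.9984]
(array([ 0.50262313, -0.25556439,  0.01236554]), np.float64(35.31026325449033), np.float64(34.62123487484924))
[(317, 194, 14, 36, 276), (169, 216, 50, 27, 642), (311, 230, 2, 10, 17), (314, 230, 23, 11, 45)]
```

View pics/v5.png

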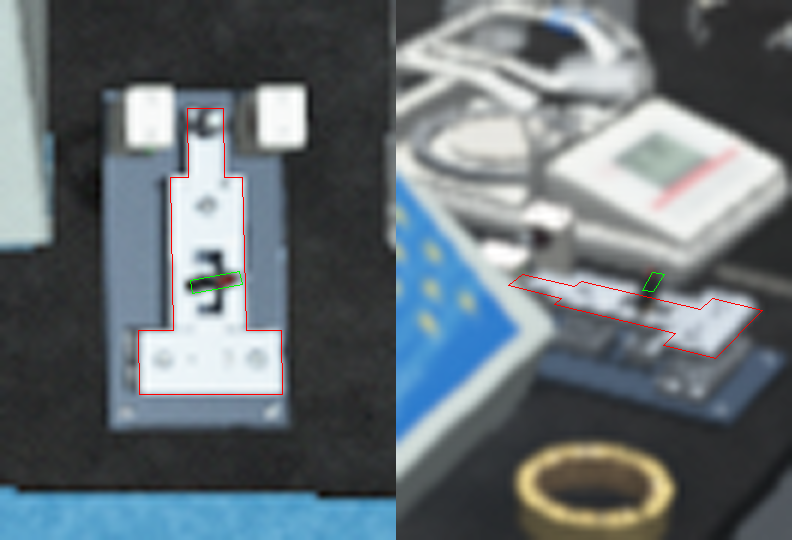

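Seen from above, the stage lies on its home outline. The handle is across the slot and overlaps the 1.4 rad outline at about (215, 282). Apart from the stage and the gauge, nothing in the picture has changed. The scene overlay is off by the same offset as before. Handing in.

```bash
python3 -c "
from workcell import *;print(hand_in());print(get_state()['t'])"
```

```text
the job is handed in; nothing more can be done
None
the job is handed in; nothing more can be done
```

The stage is back on the gauge and clamped, and I handed the job in at about 34 s with the gripper clear of everything. I gripped it across the stem, carried it in front of the instrument, lowered it until the seats took most of its weight, and let go. I then pinched the T-handle and turned it clockwise about 1.4 rad.

**Last checks**
- **Stage:** the top-camera fit puts it about 1 mm and 0.01 rad from home. It did not move when clamped. The fit's residual was high because of the cluttered background, so the overlay on the home outline is the better evidence.
- **Clamp:** the handle met its stop. The turning moment rose from 0.07 to 1.16 N m, and the top view shows the handle across the slot where 1.4 rad should be.
- **Rest of the bench:** comparing the top view before and after shows changes only where the stage was and on the gauge.

**What went wrong or disagreed**
- **Joint limit while carrying:** turning the stage drove the last joint to its range limit. This tilted the tool by 0.09 rad and pushed it off its path, with the stage held. I brought the tilt back to about 0.02 rad before placing, which cost about 11 s.
- **Handle grip:** my first pinch would have hit the same limit, so I let go and pinched again half a turn round.
- **Tool tilt:** it had crept up to about 0.05 rad by the time I turned the handle.
- **Cameras:** the scene camera disagreed with the top camera by about 6 to 7 mm. The gripper's known position agreed with the top camera to about 1–2 mm, so I relied on that one.

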